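Gauge a loader pivot pin and bin it

TASK

Take the pivot pin out of the square nest (not the one waiting in the round cup) and try it in the slanted ring gauge on its block, pushing gently: a good pin slides in until its collar is down at the gauge face, a bad one stops part-way. Stand a good pin upright in the square tray, or a bad pin upright in the round pan, and let go; then log the check by pushing the roller arm of the limit switch down until it clicks and letting it spring back. Leave the waiting pin and everything else on the bench where they are.

Things in the scene. Friction and masses are not known exactly. Their poses are not given: they have to be found in the camera images.
- pin_1: Plain steel pivot pin, one of two of a kind, 0.6 kg, 130 mm tall: shank 80 mm from the foot, then a collar 48 mm wide and 6 mm thick, then a round grip head 28 mm wide, from 86 to 130 mm up. The lowest 32 mm of the shank (3 mm chamfer at the foot) is 36 mm wide; the rest is 36 mm if good, too thick for the gauge if bad. Origin: centre of the foot; z runs up to the head.
- pin_2: The other pivot pin, with the same words as pin_1. At the start one pin stands upright in the square nest (the one to check) and the other in the round cup (leave it there); which is where changes, and which is good is not known beforehand.
- nest: Aluminium square upright holder, 62 x 62 mm outside, 78 mm tall, walls 5 mm, floor 5 mm, open at the top, fixed to the bench. The pin to check stands loosely in it, its collar and head above the rim. Origin: centre of the underside.
- cup: Aluminium round upright holder, 66 mm in diameter, 78 mm tall, walls and floor 5 mm, fixed to the bench. The other pin waits in it. Origin: centre of the underside.
- gauge_ring: Ring gauge: steel block 100 x 100 x 50 mm with a through bore 38.5 mm wide (3 mm chamfer), fixed so that the bore leans 30 deg, its mouth up and roughly towards the robot; 85 mm free below the mouth. Origin: centre of the mouth, 140 mm above the bench; z points out along the axis, y is level. A good pin goes in 80 mm, collar on the face; a bad one stops hard 32 mm in.
- tray: Dark steel square tray for good pins, 135 x 135 mm, 40 mm high, walls and floor 4 mm, fixed. Origin: centre of the underside.
- pan: Dark steel round pan for bad pins, 144 mm in diameter, 40 mm high, wall and floor 4 mm, fixed. Origin: centre of the underside.
- switch_arm (a joint): Swing of the limit switch's roller arm, rad: 0 at rest with the arm level, growing as the roller is pushed down, end stop at 0.8. It clicks at 0.45 (roller about 35 mm lower). A spring brings it back; the push needed at the roller is about 2 N at rest and 5 N at the click.
- roller (a point): Centre of the black roller (30 mm in diameter, 22 mm wide, its axle level) at the end of the 80 mm roller arm, 98 mm above the bench at rest. It swings down in an upright plane about point switch_pivot.
- switch_pivot (a point): Pivot of the roller arm, 98 mm above the bench, on the front face of the limit switch: a grey and black box 44 x 38 mm and 109 mm tall, fixed on the bench. Its axes at rest are the switch's: the arm points along -x from it.
- spray_can: White can, 52 mm in diameter, 150 mm tall; bystander. Origin: centre of the underside.
- wrench: Steel wrench 160 mm long, lying; bystander. Origin about its middle.
- screwdriver: Screwdriver 200 mm long, lying; bystander. Origin about its middle.
- mug: White mug, 80 mm in diameter, 95 mm tall; bystander. Origin: centre of the underside.
- tape: Grey roll 100 mm in diameter, 45 mm tall, lying flat; bystander. Origin: centre of the underside.
- hammer: Hammer 280 mm long, lying; bystander. Origin about its middle.
- carton: Small cardboard box 90 x 70 x 60 mm; bystander. Origin: centre of the underside.
Mind the look-alikes: they are no part of the job. What is shaped like the part that bears switch_arm but yellow is not meant.

How it is judged:
On the way, in this order (a step that is already met when the one before it is completed fails the run):
1. the held pin has been tried in the gauge: a good one in to within 12 mm of its collar, a bad one in at least 20 mm along the bore and pressed with over 3 N (((x of pin_1 in the frame of gauge_ring between -0.012 and 0.012 m and y of pin_1 in the frame of gauge_ring between -0.012 and 0.012 m and angle between the z axis of pin_1 and the z axis of gauge_ring, either way round below 0.15 rad and z of pin_1 in the frame of gauge_ring below -0.068 m and contact force between pin_1 and the fingers above 0.5 N) or (x of pin_2 in the frame of gauge_ring between -0.012 and 0.012 m and y of pin_2 in the frame of gauge_ring between -0.012 and 0.012 m and angle between the z axis of pin_2 and the z axis of gauge_ring, either way round below 0.15 rad and z of pin_2 in the frame of gauge_ring below -0.02 m and contact force between pin_2 and the fingers above 0.5 N and contact force between pin_2 and gauge_ring above 3 N))), for 0.1 s.
2. the good pin stands released in the square tray, or the bad pin stands released in the round pan (((horizontal distance between pin_1 and tray below 0.055 m and height (world z) of pin_1 below 0.012 m and angle between pin_1's own z axis and vertical below 0.12 rad and contact force between the fingers and pin_1 below 0.1 N and linear speed of pin_1 below 0.02 m/s) or (horizontal distance between pin_2 and pan below 0.055 m and height (world z) of pin_2 below 0.012 m and angle between pin_2's own z axis and vertical below 0.12 rad and contact force between the fingers and pin_2 below 0.1 N and linear speed of pin_2 below 0.02 m/s))), for 0.2 s.
3. the roller arm has been pushed down to its click (0.45 rad) (value of joint switch_arm above 0.45 rad), for 0.05 s.
At the end, for the whole second after the job is handed in: The checked pin stands upright (within 7 degrees), at rest and released on the floor of the right container, within 55 mm of its middle: the square tray if it is good, the round pan if it is bad; the other pin still stands in the round cup; the roller arm is back up (under 0.08 rad) (((horizontal distance between pin_1 and tray below 0.055 m and height (world z) of each of pin_1, pin_2 below 0.012 m and angle between pin_1's own z axis and vertical below 0.12 rad and contact force between the fingers and pin_1 below 0.1 N and linear speed of pin_1 below 0.02 m/s and horizontal distance between pin_2 and cup below 0.015 m and angle between pin_2's own z axis and vertical below 0.15 rad) or (horizontal distance between pin_2 and pan below 0.055 m and height (world z) of each of pin_2, pin_1 below 0.012 m and angle between pin_2's own z axis and vertical below 0.12 rad and contact force between the fingers and pin_2 below 0.1 N and linear speed of pin_2 below 0.02 m/s and horizontal distance between pin_1 and cup below 0.015 m and angle between pin_1's own z axis and vertical below 0.15 rad)) and value of joint switch_arm below 0.08 rad); the robot touches nothing.
It fails at once if a bystander is pushed more than 40 mm from its place (distance of any of spray_can, wrench, screwdriver, mug, tape, hammer, carton from where it was at the start of the episode above 0.04 m).
It fails at once if a pin is forced into the gauge so that it bears on the bore with more than 160 N (contact force between any of pin_1, pin_2 and gauge_ring above 160 N).
It also fails if it takes over 67 s, if anything falls off the work surface, if the arm or the gripper's body presses on something with over 40 N, if the wrist force passes 120 N, or if a joint passes its speed limit or range.

ROBOT

A 7-joint arm with a two-finger parallel gripper is mounted at the origin on the work surface. World frame = base frame: x ahead of the robot, y to its left, z up, the work surface at z = 0. Lengths are in m, angles in rad, forces in N, time in s.
With the tool pointing down it reaches from about 0.425 to 0.875 m from the base axis. Payload 8.4 kg.
Tool frame: the origin (TCP) lies on the centre line of the jaws, within the pads' length; the fingertips stand 11 mm ahead of it and the grasp point (between the pads) lies 8 mm behind it (arm.nose_length is the distance from the TCP to the fingertips, in m); z points along the fingers, y is the line along which they close (so a half turn about z gives the same grasp; the last joint's range is limited). The gripper opens to 87 mm and grips with 3 to 60 N. Pads are 19 mm wide; open, the fingers measure 117 mm over their backs; the gripper's body (75 mm by 190 mm) begins 51 mm behind the grasp point.
Start: joints at [-1.317, 0.333, 0.04, 1.465, -0.013, 1.343, -0.059], TCP at [0.225, 0.61, 0.234] pointing down, gripper open.
Joint ranges: [-2.58, 2.58], [-0.38, 2.09], [-1.3, 1.39], [0.25, 2.4], [-1.5, 4.64], [0.08, 2.09], [-2.65, 2.65]. Speed limits (rad/s): [2.22, 2.22, 2.79, 2.79, 3.14, 3.14, 3.14].

INTERFACE

Orientations are given as a unit quaternion [w, x, y, z].
In Python, from bench import readout, grab_frame, sign_off, arm gives the robot as it stands.
- The arm moves only by the tool send_rows, never from a script. Its arguments are lists of equal length, an entry for each row: "gripper": the finger opening in cm, from 0 to 8.7; "translation": the shift along the tool's x, y, z in cm, a list of three; "twist": the turn, a rotation vector about the tool's x, y, z in degrees, a list of three. A call has 1 to 10 rows; each row is the pose to reach, as a shift and turn from the pose commanded when the call began, along the tool's axes at that moment; what a row does not reach only later rows make up. A row lasts 1/12 s, in which the tool goes at most 41.7 mm and 7.16 degrees, less where a joint would pass 70% of its speed; a pose out of reach is approached as far as the arm can. A call with a gripper value outside its range is refused whole. The fingers move at their own pace and stop on an object; the grip force is fixed at half the most. Time passes only in rows, so rows that repeat a pose let the fingers close. It gives the time, the measured TCP pose, the force, the opening and the grip force at its end, in the units of the state.
- readout.read_state(): the state, without advancing time (a new reading comes with each control period).
- grab_frame(name): name is "scene" or "top"; returns a dict with "color" (384x512x3 uint8, red, green, blue), "z_map" (384x512 float32, m along the optical axis (not along the pixel's ray), 0 where there is no reading), "camera_matrix" (3x3 intrinsics, pixels), "dist_coeffs" ([k1, k2, p1, p2, k3] as OpenCV has them; the pictures are not rectified), "origin" and "attitude" of the camera in the world. Camera axes: x right, y down, z forward; pixel columns grow to the right and rows downward; lengths in m; the calibration is good to about 2 mm. A picture is of the moment at which its call begins.
- sign_off(): hands the job in; it is judged then, once.
The state is a dict: "time": time; "q": joint angles; "dq": joint speeds; "effort": joint torques, N m; "ee_pos": TCP position; "ee_rot": TCP orientation; "contact_force": force on the tool from outside, world axes, zero at the start; "wrist_torque": the same for the moment, N m; "gripper_width": opening from 0.0 (shut) to 1.0 (fully open); "gripper_force": force on a finger pad.
Only numpy, scipy, OpenCV 4.12 (cv2) and the standard library are available. Lean on these libraries where they do the work, as an engineer would, in place of code of your own. Each camera call takes 0.05 s, during which the arm holds its last target. There are 200 camera calls.

## Working session

There is one attempt and no reset: what is moved stays moved. The work goes in short steps, Python scripts to look and compute and a tool call to move; the robot and the scene stay as the last step left them, time stands still between calls to the robot, and variables do not carry over. Pictures are saved under pics/ and viewed, at most 10 in all, crops included, and the job is handed in when it is done.

Besides the shell and the picture viewer there is one more tool, called after "Request:" by a JSON object that holds its "method" and its "body". send_rows: Moves the arm, as the interface text tells. Its arguments: {"type":"object","properties":{"gripper":{"type":"array","items":{"type":"number"}},"translation":{"type":"array","items":{"type":"array","items":{"type":"number"}}},"twist":{"type":"array","items":{"type":"array","items":{"type":"number"}}}},"required":["gripper","translation","twist"]}

```bash
ls; mkdir -p pics; python3 - <<'E'
from bench import readout, grab_frame, arm
import cv2,numpy as np
for n in("scene","top"):
    f=grab_frame(n); cv2.imwrite(f"pics/{n}0.png",cv2.resize(f["color"][:,:,::-1],(800,600),interpolation=cv2.INTER_CUBIC))
    np.savez(f"{n}0.npz",**{k:v for k,v in f.items()})
    print(n,f["camera_matrix"],f["dist_coeffs"],f["origin"],f["attitude"])
print(readout.read_state(),arm.nose_length,[a for a in dir(arm) if a[0]!='_'])
E
```

```text
pics
scene [[374.31357076   0.         253.75687496]
 [  0.         374.31357076 192.13105928]
 [  0.           0.           1.        ]] [-0.08074712  0.          0.          0.          0.        ] [ 0.97690668 -0.30150839  0.9051709 ] [-0.2665139   0.82544777  0.47557882 -0.14639368]
top [[430.619431     0.         260.09559091]
 [  0.         430.619431   194.59961648]
 [  0.           0.           1.        ]] [-0.01606938  0.          0.          0.          0.        ] [ 0.19134455 -0.01621541  1.5623155 ] [ 0.06446741 -0.70362939  0.70385677 -0.07304307]
{'time': 0.1, 'q': array([-1.31719309,  0.33383969,  0.03987569,  1.46619678, -0.01342418,
        1.34334193, -0.05850906]), 'dq': array([-0.00030471, -0.000984  , -0.00216168, -0.00220182, -0.00011646,
        0.00181231, -0.0006946 ]), 'effort': array([ 4.31062726e-03, -6.57806969e+01,  1.34008739e+00, -4.04716730e+01,
       -5.98693220e-02,  4.08919074e-02,  5.30202033e-05]), 'ee_pos': array([0.22446324, 0.60955316, 0.23274178]), 'ee_rot': array([-9.46913833e-05,  1.75504158e-01,  9.84478396e-01, -7.53968197e-04]), 'contact_force': array([-0.09460022,  0.2763148 , -0.18193113]), 'wrist_torque': array([-0.0129691 , -0.01837203,  0.02342809]), 'gripper_force': 0.0, 'gripper_width': 0.9993892269459986} 0.011 ['Unreachable', 'nose_length']
```

View pics/scene0.png

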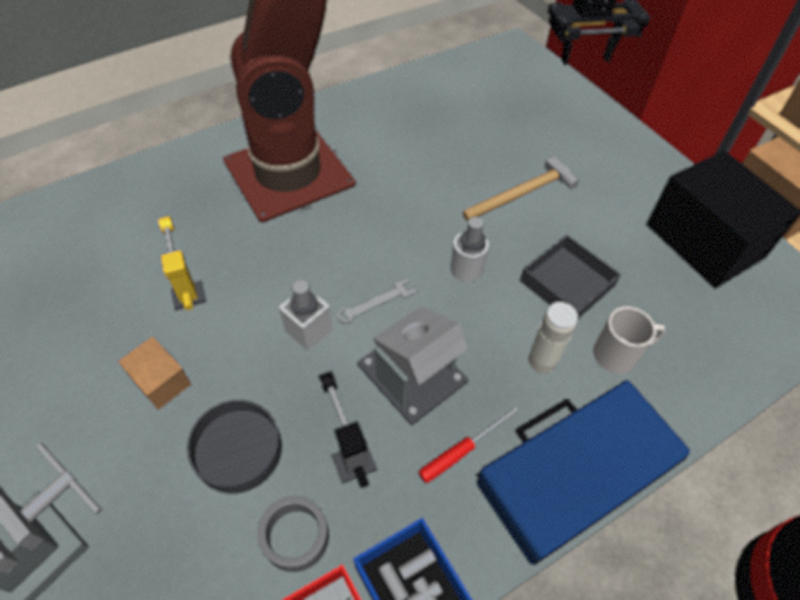

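View pics/top0.png

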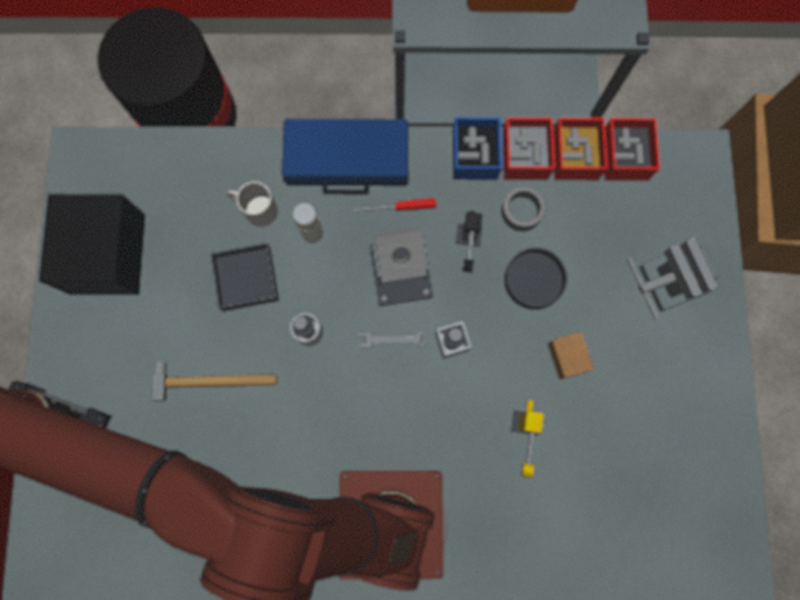

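The scene view shows the nest with its pin at (305,315), the cup at (470,250), the gauge at (415,360), the tray at (570,275), the pan at (235,445) and the black roller at (328,381). In the top view these are at (453,338), (305,327), (402,256), (245,277), (535,278) and (468,266). The yellow switch is the decoy.

```bash
cat > cam.py <<'E'
import numpy as np, cv2
from scipy.spatial.transform import Rotation as R
def rot(q): q=np.asarray(q); return R.from_quat(q,scalar_first=True)
def cloud(f):
    z=f["z_map"]; h,w=z.shape
    u,v=np.meshgrid(np.arange(w),np.arange(h))
    p=cv2.undistortPoints(np.stack([u,v],-1).reshape(-1,1,2).astype(float),f["camera_matrix"],f["dist_coeffs"]).reshape(-1,2)
    P=np.c_[p,np.ones(len(p))]*z.reshape(-1,1)
    W=rot(f["attitude"]).apply(P)+f["origin"]; W[z.ravel()==0]=np.nan
    return W.reshape(h,w,3)
E
python3 - <<'E'
from cam import *
np.set_printoptions(precision=4,suppress=True)
S=1.5625
C={n:cloud(np.load(n+"0.npz")) for n in("scene","top")}
pt={"top":dict(nest=(453,338),pinhead=(454,334),cup=(305,327),gauge=(402,256),tray=(245,277),pan=(535,278),roller=(468,266),box=(472,222)),
"scene":dict(pinhead=(301,288),cup=(475,226),gauge=(415,330),tray=(570,275),pan=(235,445),roller=(328,381),box=(350,440))}
for n in pt:
    for k,(a,b) in pt[n].items(): 
        u,v=int(a/S),int(b/S); print(n,k,np.nanmedian(C[n][v-1:v+2,u-1:u+2].reshape(-1,3),0))
P=np.concatenate([c.reshape(-1,3) for c in C.values()]); P=P[~np.isnan(P[:,0])]
def sel(c,r,z0,z1):
    d=np.linalg.norm(P[:,:2]-c,axis=1); return P[(d<r)&(P[:,2]>z0)&(P[:,2]<z1)]
T=C["top"]
for k in ("pinhead","cup","tray","pan","roller","box"):
    a,b=pt["top"][k]; c=T[int(b/S),int(a/S),:2]
    for r,z0,z1 in {"pinhead":[(.06,.07,.082),(.04,.12,.15)],"cup":[(.06,.07,.082),(.04,.12,.15)],"tray":[(.13,.03,.05)],"pan":[(.1,.03,.05)],"roller":[(.03,.07,.13)],"box":[(.06,.08,.13)]}[k]:
        q=sel(c,r,z0,z1); 
        if len(q)<4: print(k,len(q)); continue
        rc=cv2.minAreaRect(q[:,:2].astype(np.float32)*1000); ci=cv2.minEnclosingCircle(q[:,:2].astype(np.float32)*1000)
        print(k,z0,len(q),"rect",np.round(rc[0],1),np.round(rc[1],1),rc[2],"circ",np.round(ci[0],1),round(ci[1],1),"zmax",q[:,2].max(),"mean",q.mean(0))
# gauge plane
c=T[164,257,:2]; q=sel(c,.09,.10,.2); print("g",len(q),q.min(0),q.max(0))
E
```

```text
top nest [ 0.4003 -0.1306  0.1347]
top pinhead [ 0.4101 -0.134   0.1349]
top cup [0.424  0.1848 0.1323]
top gauge [ 0.6162 -0.024   0.0118]
top tray [0.5653 0.3506 0.0027]
top pan [ 0.5655 -0.3405  0.0058]
top roller [ 0.5648 -0.1698  0.111 ]
top box [ 0.6673 -0.1823  0.1096]
scene pinhead [ 0.4078 -0.1418  0.1344]
scene cup [0.4374 0.1874 0.1358]
scene gauge [ 0.5642 -0.0171  0.1214]
scene tray [0.5449 0.3572 0.0031]
scene pan [ 0.5446 -0.3408  0.003 ]
scene roller [ 0.5698 -0.1757  0.111 ]
scene box [ 0.6701 -0.1886  0.1077]
pinhead 0.07 285 rect [ 406.9 -142.1] [66.5 64.3] 16.98702621459961 circ [ 407.4 -140.7] 43.0 zmax 0.08193300248510638 mean [ 0.4151 -0.1441  0.0761]
pinhead 0.12 161 rect [ 406.8 -140.2] [28.9 26. ] 55.543643951416016 circ [ 405.7 -139.9] 16.0 zmax 0.1425740809459366 mean [ 0.4077 -0.1413  0.1323]
cup 0.07 194 rect [431.2 190.3] [66.9 64.7] 57.78353500366211 circ [431.8 190.7] 34.5 zmax 0.0817757960618195 mean [0.4357 0.1836 0.0757]
cup 0.12 142 rect [431.  191.9] [28.  27.5] 87.21778106689453 circ [431.4 192.5] 16.1 zmax 0.14255122672325782 mean [0.4328 0.191  0.1323]
tray 0.03 615 rect [587.7 349. ] [198.3 139.1] 11.430347442626953 circ [581.8 346.1] 111.8 zmax 0.04895432526545773 mean [0.561  0.3444 0.0372]
pan 0.03 638 rect [ 557.7 -339.1] [145.6 142.8] 5.1744208335876465 circ [ 557.3 -340.7] 73.8 zmax 0.04740048462834312 mean [ 0.5575 -0.3407  0.0376]
roller 0.07 194 rect [ 573.  -173.9] [26.6 40. ] 88.8014907836914 circ [ 573.3 -173.4] 20.5 zmax 0.12020982553426474 mean [ 0.5714 -0.1747  0.1074]
box 0.08 592 rect [ 650.2 -184.3] [40.6 85.2] 82.36968994140625 circ [ 650.2 -187. ] 43.1 zmax 0.11670438262666805 mean [ 0.6634 -0.1869  0.1062]
g 2817 [ 0.5295 -0.0861  0.1001] [0.6515 0.0396 0.17  ]
```

```bash
cat > g.py <<'E'
from cam import *
from scipy.optimize import least_squares
np.set_printoptions(precision=4,suppress=True)
C={n:cloud(np.load(n+"0.npz")) for n in("scene","top")}
for n in ("scene","top"):
    P=C[n].reshape(-1,3); P=P[~np.isnan(P[:,0])]
    q=P[(np.abs(P[:,0]-.59)<.08)&(np.abs(P[:,1]+.025)<.085)&(P[:,2]>.08)&(P[:,2]<.19)]
    # RANSAC plane with tilt approx 30deg
    rng=np.random.default_rng(0); best=(0,)
    for _ in range(2000):
        a,b,c=q[rng.choice(len(q),3,False)]; m=np.cross(b-a,c-a); L=np.linalg.norm(m)
        if L<1e-5: continue
        m/=L; m*=np.sign(m[2])
        if abs(np.degrees(np.arccos(m[2]))-30)>6 or m[0]>0: continue
        k=np.abs((q-a)@m)<.004; best=max(best,(k.sum(),tuple(m),tuple(a)),key=lambda t:t[0])
    m,a=np.array(best[1]),np.array(best[2])
    for _ in range(5):
        I=q[np.abs((q-a)@m)<.004]; a=I.mean(0); m=np.linalg.svd(I-a)[2][2]; m*=np.sign(m[2])
    yaw=np.arctan2(-m[1],-m[0])
    y=np.array([-m[1],m[0],0]);y/=np.linalg.norm(y); x=np.cross(y,m)
    uv=np.c_[(I-a)@x,(I-a)@y]*1000
    rc=cv2.minAreaRect(uv.astype(np.float32)); cen=a+(rc[0][0]*x+rc[0][1]*y)/1000
    print(n,len(I),"n",m,"tilt",np.degrees(np.arccos(m[2])),"yaw of m",np.degrees(np.arctan2(m[1],m[0])),"rect",rc,"centre",cen)
    # pct extents
    e=[np.percentile(uv[:,i],[.5,99.5]) for i in(0,1)]; print(e, a+(np.mean(e[0])*x+np.mean(e[1])*y)/1000)
    # hole: fit: largest empty circle near centre
    best=(0,)
    for du in np.arange(-15,15.1,.5):
        for dv in np.arange(-15,15.1,.5):
            c=np.array([np.mean(e[0])+du,np.mean(e[1])+dv]); d=np.sort(np.linalg.norm(uv-c,axis=1))[5]
            if d>best[0]: best=(d,c)
    print("hole",best, a+(best[1][0]*x+best[1][1]*y)/1000)
E
python3 g.py
python3 - <<'E'
from cam import *
f=np.load("scene0.npz");a=f["color"][:,:,::-1]
c1=cv2.resize(a[190:270,220:310],(540,480),interpolation=cv2.INTER_CUBIC)
cv2.imwrite("pics/g1.png",c1)
f=np.load("top0.npz");a=f["color"][:,:,::-1]
cv2.imwrite("pics/g2.png",cv2.resize(a[130:210,225:325],(800,640)[:2] if 0 else (750,600),interpolation=cv2.INTER_CUBIC))
E
```

```text
scene 906 n [-0.4875 -0.078   0.8696] tilt 29.584303722945414 yaw of m -170.91267338781464 rect ((3.7719192504882812, -2.0300331115722656), (103.65614318847656, 102.23371124267578), 0.8526118993759155) centre [ 0.5761 -0.0241  0.1394]
[array([-47.0543,  54.1206]), array([-51.2424,  48.4299])] [ 0.5764 -0.0247  0.1395]
hole (np.float64(19.474538505509944), array([1.0332, 0.0938])) [ 0.5788 -0.0258  0.1407]
top 590 n [-0.4914 -0.0815  0.8671] tilt 29.873761069815153 yaw of m -170.5860685423962 rect ((1.3282012939453125, 0.13393783569335938), (99.6921615600586, 101.64945983886719), 89.20355987548828) centre [ 0.579  -0.0224  0.14  ]
[array([-48.9196,  50.9468]), array([-49.2032,  49.3352])] [ 0.5793 -0.0223  0.1402]
hole (np.float64(19.54651462879841), array([ 0.5136, -0.434 ])) [ 0.5796 -0.0217  0.1404]
```

View pics/g2.png

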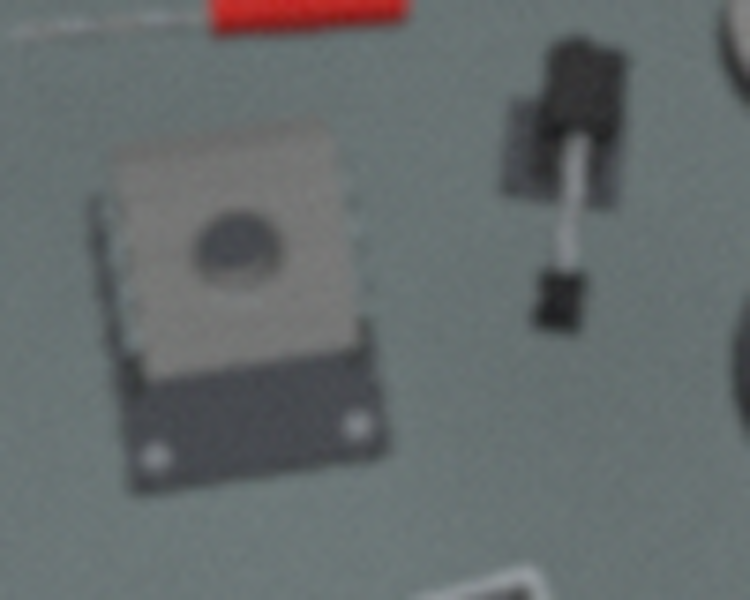

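View pics/g1.png

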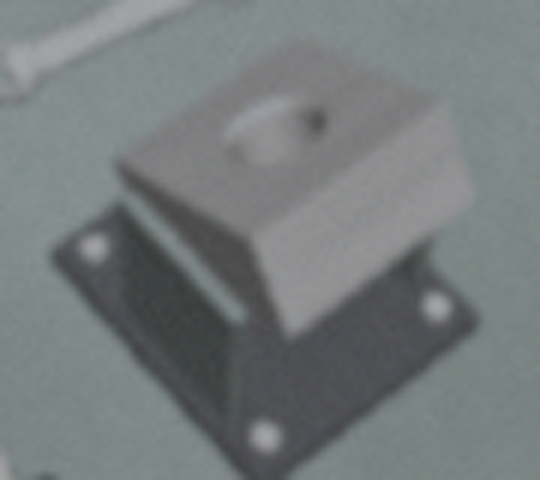

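The crops show the gauge mouth at about (238,250) in the top crop and the black roller at (560,300) beside it, with its arm running up to the box at (585,90). Both cameras put the mouth at about (0.579, -0.023, 0.140) with a 30° tilt, which matches the description. Next I'll plan the first moves.

```bash
cat > mv.py <<'E'
from cam import *
from bench import readout
def down(psi,pos=None):
    p=np.radians(psi); y=np.array([np.cos(p),np.sin(p),0]); z=np.array([0,0,-1.]); return R.from_matrix(np.c_[np.cross(y,z),y,z])
def along(zax,psi):   # tool z given, y nearest to heading psi
    z=np.array(zax)/np.linalg.norm(zax); p=np.radians(psi); y=np.array([np.cos(p),np.sin(p),0]); y=y-z*(y@z); y/=np.linalg.norm(y)
    return R.from_matrix(np.c_[np.cross(y,z),y,z])
def delta(p,Rt,s=None,p0=None,R0=None):
    if p0 is None:
        s=s or readout.read_state(); p0=s["ee_pos"]; R0=rot(s["ee_rot"])
    t=R0.inv().apply(np.array(p)-p0)*100; w=(R0.inv()*Rt).as_rotvec(degrees=True)
    print("translation",np.round(t,2),"|",round(np.linalg.norm(t),1),"twist",np.round(w,2))
E
python3 - <<'E'
from mv import *
delta([.55,.2,.25],down(20))
delta([.407,-.1405,.19],down(-19),p0=np.array([.55,.2,.25]),R0=down(20))
E
```

```text
translation [-44.7  -27.19  -1.68] | 52.3 twist [-8.000e-02  4.000e-02  4.978e+01]
translation [-27.11 -25.08   6.  ] | 37.4 twist [ 0.  0. 39.]
```

Request:
{"method": "send_rows", "body": {"gripper": [8.7,8.7,8.7,8.7,8.7,8.7,8.7,8.7,8.7,8.7], "translation": [[-3,-1.8,-0.1],[-6,-3.6,-0.2],[-9,-5.4,-0.4],[-12,-7.2,-0.5],[-15,-9,-0.6],[-18,-10.8,-0.7],[-21,-12.6,-0.8],[-24,-14.4,-0.9],[-27,-16.2,-1],[-30,-18,-1.2]], "twist": [[0,0,3.5],[0,0,7],[0,0,10.5],[0,0,14],[0,0,17.5],[0,0,21],[0,0,24.5],[0,0,28],[0,0,31.5],[0,0,35]]}}

```text
time: 0.93
ee_pos: [0.4445, 0.3357, 0.2453]
ee_rot: [-0.0, 0.465, 0.885, -0.0]
contact_force: [0.1, -0.2, 0.1]
gripper_width: 1.003
gripper_force: 0.0
```

```bash
python3 - <<'E'
from mv import *
s=readout.read_state(); print(s["time"],s["ee_pos"],s["ee_rot"],s["q"])
delta([.55,.2,.25],down(20))
E
```

```text
0.9333 [0.44449368 0.33565507 0.2452599 ] [-1.62511635e-04  4.64727105e-01  8.85453893e-01 -3.06908059e-04] [-0.99761411  0.13608435  0.30103366  1.69097828 -0.04159159  1.32147802
 -0.08476123]
translation [-17.16   0.98  -0.47] | 17.2 twist [-0.04  0.   14.61]
```

```bash
python3 - <<'E'
from mv import *
delta([.51,.09,.24],down(10))
delta([.407,-.1405,.18],down(-19))
E
```

```text
translation [-23.94  -8.56   0.53] | 25.4 twist [-4.000e-02  1.000e-02  2.461e+01]
translation [-37.06 -30.13   6.55] | 48.2 twist [-4.000e-02  2.000e-02  5.361e+01]
```

Request:
{"method": "send_rows", "body": {"gripper": [8.7,8.7,8.7,8.7,8.7,8.7,8.7,8.7,8.7,8.7], "translation": [[-4,-1,0],[-8,-2.2,0.1],[-12,-3.6,0.2],[-16,-5.2,0.3],[-20,-7,0.4],[-23.9,-8.6,0.5],[-26,-12,1.5],[-28,-15,2.5],[-30,-18.5,3.5],[-32,-22,4.5]], "twist": [[0,0,4],[0,0,8],[0,0,12],[0,0,16],[0,0,20],[0,0,25],[0,0,30],[0,0,35],[0,0,40],[0,0,45]]}}

```text
time: 1.77
ee_pos: [0.4445, -0.0526, 0.1998]
ee_rot: [-0.0, 0.769, 0.64, -0.0]
contact_force: [1.0, -0.9, 0.2]
gripper_width: 0.999
gripper_force: 0.0
```

```bash
python3 - <<'E'
from mv import *
s=readout.read_state(); print(s["time"],s["ee_pos"],s["q"])
delta([.407,-.1405,.18],down(-19))
E
```

```text
1.7667 [ 0.44454057 -0.05264472  0.19976589] [-0.63624931 -0.10854506  0.62255978  2.00304275  0.0670539   1.22804728
 -0.22189589]
translation [-9.32 -2.09  1.98] | 9.8 twist [-0.03  0.    8.53]
```

Request:
{"method": "send_rows", "body": {"gripper": [8.7,8.7,8.7,8.7,8.7,8.7], "translation": [[-3,-1,0.8],[-6,-1.5,1.5],[-8,-2,2],[-8,-2,2],[-8,-2,2],[-8,-2,2]], "twist": [[0,0,3],[0,0,6],[0,0,8],[0,0,8],[0,0,8],[0,0,8]]}}

```text
time: 2.27
ee_pos: [0.4124, -0.1253, 0.1807]
ee_rot: [0.0, 0.81, 0.587, 0.0]
contact_force: [0.6, 0.2, 0.3]
gripper_width: 1.001
gripper_force: 0.0
```

```bash
python3 - <<'E'
from mv import *
s=readout.read_state(); print(s["time"],s["ee_pos"],s["q"],s["dq"])
delta([.407,-.1405,.106],down(-19))
E
```

```text
2.2667 [ 0.41241988 -0.12534618  0.18073706] [-0.55414857 -0.15090504  0.69725693  2.06516218  0.10393338  1.19404961
 -0.21731382] [-0.0106995   0.00588586 -0.01054343 -0.0064479   0.00178763  0.00020054
  0.00021759]
translation [-1.61 -0.05  7.47] | 7.6 twist [ 0.02 -0.01  0.87]
```

Request:
{"method": "send_rows", "body": {"gripper": [8.7,8.7,8.7,8.7,8.7,8.7,8.7], "translation": [[-1.6,-0.1,1],[-1.6,-0.1,3],[-1.6,-0.1,5],[-1.6,-0.1,6.5],[-1.6,-0.1,7.4],[-1.6,-0.1,7.4],[-1.6,-0.1,7.4]], "twist": [[0,0,0.9],[0,0,0.9],[0,0,0.9],[0,0,0.9],[0,0,0.9],[0,0,0.9],[0,0,0.9]]}}

```text
time: 2.85
ee_pos: [0.406, -0.141, 0.1066]
ee_rot: [0.0, 0.815, 0.58, -0.001]
contact_force: [-0.3, -0.4, 0.3]
gripper_width: 0.996
gripper_force: 0.0
```

```bash
python3 - <<'E'
from mv import *
s=readout.read_state(); print(s["time"],s["ee_pos"],s["contact_force"])
delta([.407,-.1405,.106],down(-19))
E
```

```text
2.85 [ 0.40601563 -0.14095185  0.10660064] [-0.25665737 -0.36775667  0.27517387]
translation [0.07 0.08 0.06] | 0.1 twist [-0.04  0.06 -0.08]
```

Request:
{"method": "send_rows", "body": {"gripper": [2,2,2,2,2,2,2,2,2,2], "translation": [[0,0.1,0],[0,0.1,0],[0,0.1,0],[0,0.1,0],[0,0.1,0],[0,0.1,0],[0,0.1,0],[0,0.1,0],[0,0.1,0],[0,0.1,0]], "twist": [[0,0,0],[0,0,0],[0,0,0],[0,0,0],[0,0,0],[0,0,0],[0,0,0],[0,0,0],[0,0,0],[0,0,0]]}}

```text
time: 3.68
ee_pos: [0.4068, -0.1414, 0.1065]
ee_rot: [-0.0, 0.815, 0.58, -0.0]
contact_force: [-0.1, 0.3, 1.5]
gripper_width: 0.326
gripper_force: 1.1
```

Request:
{"method": "send_rows", "body": {"gripper": [1,1,1,1,1,1,1,1,1,1], "translation": [[0,0,0],[0,0,0],[0,0,0],[0,0,0],[0,0,-1],[0,0,-2],[0,0,-4],[0,0,-6.5],[0,0,-9],[0,0,-11.5]], "twist": [[0,0,0],[0,0,0],[0,0,0],[0,0,0],[0,0,0],[0,0,0],[0,0,0],[0,0,0],[0,0,0],[0,0,0]]}}

```text
time: 4.52
ee_pos: [0.4067, -0.1418, 0.2234]
ee_rot: [0.0, 0.815, 0.58, 0.0]
contact_force: [0.6, 0.1, -7.3]
gripper_width: 0.315
gripper_force: 29.9
```

Request:
{"method": "send_rows", "body": {"gripper": [1,1,1,1,1,1], "translation": [[0,0,-2],[0,0,-4],[0,0,-6],[0,0,-6],[0,0,-6],[0,0,-6]], "twist": [[0,0,0],[0,0,0],[0,0,0],[0,0,0],[0,0,0],[0,0,0]]}}

```text
time: 5.02
ee_pos: [0.4064, -0.1414, 0.2806]
ee_rot: [-0.0, 0.815, 0.58, -0.0]
contact_force: [-0.3, 0.4, -7.6]
gripper_width: 0.31
gripper_force: 29.9
```

```bash
python3 - <<'E'
from mv import *
from bench import grab_frame
np.set_printoptions(precision=4,suppress=True)
s=readout.read_state(); print(s["time"],s["ee_pos"],s["contact_force"],s["gripper_width"],s["gripper_force"],s["q"])
for n in("scene","top"):
    f=grab_frame(n); np.savez(f"{n}1.npz",**f); P=cloud(f).reshape(-1,3); d=np.linalg.norm(P[:,:2]-s["ee_pos"][:2],axis=1)
    for lo,hi in((-.105,-.08),(-.08,-.05),(-.05,-.02)):
        q=P[(d<.04)&(P[:,2]>s["ee_pos"][2]+lo)&(P[:,2]<s["ee_pos"][2]+hi)]
        if len(q)>5: print(n,lo,len(q),q.mean(0),q.min(0),q.max(0))
    if n=="scene": cv2.imwrite("pics/s1.png",cv2.resize(f["color"][60:280,100:400,::-1],(800,586),interpolation=cv2.INTER_CUBIC))
m=np.array([-.4934,-.0808,.866]); M=np.array([.5785,-.0235,.14])
delta(M+m*.16,along(-m,0)); print(M+m*.16)
E
```

```text
5.0167 [ 0.4064 -0.1414  0.2806] [-0.3111  0.3865 -7.6455] 0.30951827456069125 29.917265279218554 [-0.5444 -0.2394  0.6638  1.9135  0.1484  1.4206 -0.2509]
scene -0.105 73 [ 0.4184 -0.1459  0.1911] [ 0.4031 -0.1599  0.1808] [ 0.4246 -0.1265  0.2006]
scene -0.08 112 [ 0.4212 -0.1458  0.2184] [ 0.4021 -0.1613  0.2009] [ 0.4282 -0.1231  0.2305]
scene -0.05 120 [ 0.4223 -0.1458  0.2441] [ 0.4061 -0.1619  0.2308] [ 0.4299 -0.123   0.2605]
translation [12.97  5.39  0.15] | 14.0 twist [-28.49  10.12 -17.3 ]
[ 0.4996 -0.0364  0.2786]
```

View pics/s1.png

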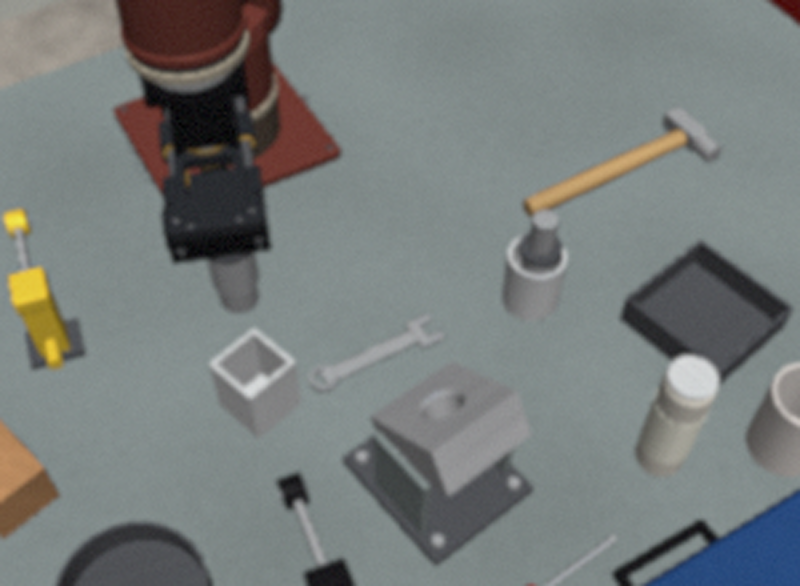

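The crop shows the pin held at (235,280), the nest empty at (255,380), and the wrench and gauge undisturbed. Next I'll check how the pin sits in the jaws.

```bash
python3 - <<'E'
from mv import *
from scipy.optimize import least_squares
np.set_printoptions(precision=2,suppress=True)
s=readout.read_state(); e=s["ee_pos"]
f=np.load("scene1.npz"); P=cloud(f).reshape(-1,3); d=np.linalg.norm(P[:,:2]-e[:2],axis=1)
q=P[(d<.04)&(P[:,2]>e[2]-.11)&(P[:,2]<e[2]-.02)]-e; q*=1000
print("zmin",np.sort(q[:,2])[:8])
for lo,hi in((-100,-70),(-66,-25),(-95,-25)):
    b=q[(q[:,2]>lo)&(q[:,2]<hi)]
    for free in(0,1):
        def fun(p): 
            r=p[4] if free else 18
            c=p[:2]+np.outer(b[:,2]+60,p[2:4]); return np.hypot(*(b[:,:2]-c).T)-r
        r=least_squares(fun,[0,0,0,0,18],loss="soft_l1")
        print(lo,hi,free,len(b),"centre@-60",r.x[:2],"slope",r.x[2:4]*100,"r",r.x[4],"rms",np.sqrt(2*r.cost/len(b)))
E
```

```text
zmin [-99.39 -98.77 -98.73 -98.31 -98.02 -97.95 -97.68 -97.46]
-100 -70 0 89 centre@-60 [-0.87 -1.03] slope [ 3.01 -2.23] r 18.0 rms 0.7112039825929709
-100 -70 1 89 centre@-60 [-0.69 -1.06] slope [ 3.   -2.18] r 17.84738864381255 rms 0.7104989916100084
-66 -25 0 188 centre@-60 [ 2.45 -1.19] slope [0.08 0.71] r 18.0 rms 0.8437338952664118
-66 -25 1 188 centre@-60 [ 0.92 -0.62] slope [-0.02  0.28] r 19.366842640435426 rms 0.7807298260140387
-95 -25 0 278 centre@-60 [ 1.13 -0.83] slope [ 7.5  -1.29] r 18.0 rms 0.9971809043101679
-95 -25 1 278 centre@-60 [-0.19 -0.38] slope [ 7.43 -1.41] r 19.17157986697375 rms 0.9694925396865502
```

Request:
{"method": "send_rows", "body": {"gripper": [1,1,1,1,1,1,1,1,1,1], "translation": [[1.6,0.7,-0.5],[3.2,1.4,-1],[4.9,2,-1.2],[6.5,2.7,-1.2],[8.1,3.4,-1],[9.7,4,-0.8],[11.4,4.7,-0.4],[13,5.4,0],[13,5.4,0],[13,5.4,0]], "twist": [[-3.6,1.3,-2.2],[-7.1,2.5,-4.3],[-10.7,3.8,-6.5],[-14.2,5,-8.6],[-17.8,6.3,-10.8],[-21.4,7.6,-13],[-24.9,8.9,-15.1],[-28.5,10.1,-17.3],[-28.5,10.1,-17.3],[-28.5,10.1,-17.3]]}}

```text
time: 5.95
ee_pos: [0.4986, -0.0369, 0.2787]
ee_rot: [0.148, 0.692, 0.675, 0.21]
contact_force: [-0.2, 0.2, -7.8]
gripper_width: 0.32
gripper_force: 30.0
```

```bash
cat > st.py <<'E'
from mv import *
np.set_printoptions(precision=4,suppress=True)
m=np.array([-.4934,-.0808,.866]); M=np.array([.5785,-.0235,.14])
def rep(d):
    s=readout.read_state(); p=s["ee_pos"]-M; print(s["time"],s["ee_pos"],"F",s["contact_force"],"Faxial",s["contact_force"]@m,"tau",s["wrist_torque"],"along",p@m,"lat",p-(p@m)*m,"grip",s["gripper_width"],s["gripper_force"])
    delta(M+m*d,along(-m,0),s)
E
python3 -c "
from st import *
rep(.11)
print(readout.read_state()['q'])"
```

```text
5.95 [ 0.4986 -0.0369  0.2787] F [-0.2336  0.2388 -7.7616] Faxial -6.62557730694075 tau [-0.3903  1.63   -0.0637] along 0.1605714842700104 lat [-0.0007 -0.0004 -0.0004] grip 0.3202654812464773 29.998244647867978
translation [0.05 0.09 5.06] | 5.1 twist [-0.21  0.1  -0.05]
[-0.1992 -0.3767  0.2011  2.1549 -0.0125  0.843  -0.0125]
```

```bash
cat > pinfit.py <<'E'
from st import *
from bench import grab_frame
from scipy.optimize import least_squares
def fit(tag,zlo=.105,zhi=.14):
    s=readout.read_state(); e=s["ee_pos"]; y=np.array([-m[1],m[0],0]);y/=np.linalg.norm(y); x=np.cross(y,m); F=np.c_[x,y,m]
    for n in("scene","top"):
        f=grab_frame(n); np.savez(f"{n}{tag}.npz",**f); P=cloud(f).reshape(-1,3)
        q=(P-M)@F*1000; L=(e-M)@m*1000
        for lo,hi in((L-96,L-70),(L-66,L-24)):
            b=q[(np.hypot(q[:,0],q[:,1])<32)&(q[:,2]>max(lo,8))&(q[:,2]<hi)]
            if len(b)<20: print(n,"few",len(b)); continue
            fun=lambda p:np.hypot(*(b[:,:2]-p[:2]).T)-p[2]
            r=least_squares(fun,[0,0,18],loss="soft_l1"); g=least_squares(lambda p:fun([*p,18 if hi<L-69 else 19]),[0,0],loss="soft_l1")
            print(n,np.round([lo,hi]),len(b),"xy free",r.x,"fixed r",g.x)
    return F
if __name__=="__main__":
    F=fit("2"); s=readout.read_state(); print("tcp in gauge mm",(s["ee_pos"]-M)@F*1000)
E
python3 pinfit.py
```

```text
scene [65. 91.] 144 xy free [ 2.9295  1.1198 17.4718] fixed r [3.4994 0.8257]
scene [ 95. 137.] 311 xy free [ 2.771   0.6476 21.0561] fixed r [0.524  1.7222]
top few 1
top few 7
tcp in gauge mm [ -1.1803   0.5473 161.6864]
```

Request:
{"method": "send_rows", "body": {"gripper": [1,1,1,1,1,1], "translation": [[0,0,1.5],[0,0,3],[0,0,4],[0,0,4.5],[0,0,4.5],[0,0,4.5]], "twist": [[0,0,0],[0,0,0],[0,0,0],[0,0,0],[0,0,0],[0,0,0]]}}

```text
time: 6.55
ee_pos: [0.5228, -0.0325, 0.2427]
ee_rot: [0.149, 0.691, 0.675, 0.212]
contact_force: [-0.6, -0.2, -7.5]
gripper_width: 0.313
gripper_force: 30.0
```

```bash
python3 - <<'E'
from pinfit import *
F=fit("3"); s=readout.read_state(); print("tcp in gauge mm",(s["ee_pos"]-M)@F*1000); rep(.1)
f=np.load("scene3.npz"); cv2.imwrite("pics/s3.png",cv2.resize(f["color"][130:250,210:330,::-1],(600,600),interpolation=cv2.INTER_CUBIC))
E
```

```text
scene [21. 47.] 130 xy free [-0.531   0.7627 17.6112] fixed r [-0.1114  0.5549]
scene [51. 93.] 293 xy free [-1.1017  0.3753 20.8033] fixed r [-3.0564  1.3148]
top few 1
top few 11
tcp in gauge mm [ -3.0362   0.012  117.7344]
6.65 [ 0.523  -0.0326  0.2435] F [ 0.3532 -0.9732 -7.3657] Faxial -6.474349905443508 tau [-0.3865  1.5429  0.004 ] along 0.1177344370365742 lat [0.0026 0.0004 0.0015] grip 0.31430105437723416 29.997217277996242
translation [-0.06 -0.3   1.77] | 1.8 twist [ 0.17 -0.01  0.01]
```

View pics/s3.png

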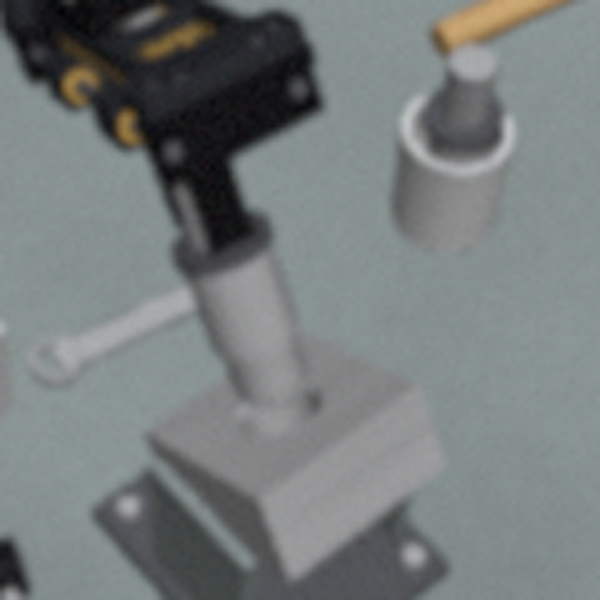

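The crop shows the pin foot just above the bore at (280,410), with a visible thickness step near (245,365), so it is probably a bad pin. I'll push it in slowly and watch the forces.

Request:
{"method": "send_rows", "body": {"gripper": [1,1,1,1,1,1,1], "translation": [[-0.1,-0.2,0.3],[-0.1,-0.2,0.8],[-0.1,-0.2,1.3],[-0.1,-0.2,1.8],[-0.1,-0.2,2.3],[-0.1,-0.2,2.7],[-0.1,-0.2,2.7]], "twist": [[0,0,0],[0,0,0],[0,0,0],[0,0,0],[0,0,0],[0,0,0],[0,0,0]]}}

```text
time: 7.23
ee_pos: [0.5343, -0.0311, 0.2169]
ee_rot: [0.149, 0.691, 0.675, 0.212]
contact_force: [-0.4, -0.4, -7.8]
gripper_width: 0.314
gripper_force: 30.0
```

```bash
python3 -c "
from pinfit import *
rep(.075)
y=np.array([-m[1],m[0],0]);y/=np.linalg.norm(y); F=np.c_[np.cross(y,m),y,m]; print((readout.read_state()['ee_pos']-M)@F*1000)"
```

```text
7.2333 [ 0.5343 -0.0311  0.2169] F [-0.4116 -0.3573 -7.7632] Faxial -6.490966025877183 tau [-0.2556  1.6922  0.0121] along 0.08902586435199333 lat [-0.0003 -0.0004 -0.0002] grip 0.3139519585266135 29.998646154999733
translation [0.05 0.03 1.4 ] | 1.4 twist [0.02 0.01 0.03]
[ 0.4062  0.3856 89.0259]
```

Request:
{"method": "send_rows", "body": {"gripper": [1,1,1,1,1,1], "translation": [[0,0,0.4],[0,0,0.8],[0,0,1.2],[0,0,1.5],[0,0,1.7],[0,0,1.7]], "twist": [[0,0,0],[0,0,0],[0,0,0],[0,0,0],[0,0,0],[0,0,0]]}}

```text
time: 7.73
ee_pos: [0.5427, -0.0298, 0.2028]
ee_rot: [0.149, 0.691, 0.675, 0.212]
contact_force: [-1.3, 0.5, -9.9]
gripper_width: 0.314
gripper_force: 30.0
```

```bash
python3 -c "
from pinfit import *
rep(.068)
y=np.array([-m[1],m[0],0]);y/=np.linalg.norm(y); F=np.c_[np.cross(y,m),y,m]; print((readout.read_state()['ee_pos']-M)@F*1000)"
```

```text
7.7333 [ 0.5427 -0.0298  0.2028] F [-1.2627  0.474  -9.9143] Faxial -8.00104761917223 tau [-0.0989  2.3099  0.2159] along 0.07253526904451925 lat [-0.     -0.0005 -0.    ] grip 0.3142144245324968 30.0224870396778
translation [0.05 0.   0.45] | 0.5 twist [0.06 0.01 0.02]
[ 0.1061  0.4743 72.5353]
```

Request:
{"method": "send_rows", "body": {"gripper": [1,1,1,1,1], "translation": [[0,0,0.2],[0,0,0.4],[0,0,0.6],[0,0,0.6],[0,0,0.6]], "twist": [[0,0,0],[0,0,0],[0,0,0],[0,0,0],[0,0,0]]}}

```text
time: 8.15
ee_pos: [0.545, -0.03, 0.1998]
ee_rot: [0.149, 0.691, 0.674, 0.213]
contact_force: [-30.3, -1.9, 18.2]
gripper_width: 0.314
gripper_force: 30.1
```

```bash
python3 -c "
from pinfit import *
rep(.06)"
```

```text
8.15 [ 0.545  -0.03    0.1998] F [-30.3041  -1.9397  18.1934] Faxial 30.864293679552862 tau [-0.2564  5.2165  0.5146] along 0.0687968836947647 lat [ 0.0005 -0.0009  0.0002] grip 0.3139515760745614 30.0957669885247
translation [ 0.09 -0.05  0.88] | 0.9 twist [ 0.09 -0.02 -0.03]
```

Request:
{"method": "send_rows", "body": {"gripper": [1,1,1,1,1,1,1,1,1,1], "translation": [[0,0,-0.1],[0,0,-0.1],[0,0,-0.5],[0,0,-1.2],[0,0,-2.2],[0,0,-3.5],[0,0,-5],[0,0,-6.5],[0,0,-8],[0,0,-9]], "twist": [[0,0,0],[0,0,0],[0,0,0],[0,0,0],[0,0,0],[0,0,0],[0,0,0],[0,0,0],[0,0,0],[0,0,0]]}}

```text
time: 8.98
ee_pos: [0.5015, -0.0371, 0.2795]
ee_rot: [0.151, 0.691, 0.674, 0.214]
contact_force: [0.4, -0.8, -7.0]
gripper_width: 0.312
gripper_force: 30.0
```

```bash
python3 -c "
from pinfit import *
rep(.16)
s=readout.read_state();print(s['q'])
fit('4')
delta([.5,-.15,.28],down(-15))
delta([.557,-.34,.25],down(-31))
"
```

```text
8.9833 [ 0.5015 -0.0371  0.2795] F [ 0.3702 -0.7852 -6.9895] Faxial -6.172133888643008 tau [-0.3595  1.5421  0.0118] along 0.15986199338343468 lat [ 0.0019 -0.0007  0.001 ] grip 0.3122817375065594 29.97212219517678
translation [ 0.06 -0.22 -0.01] | 0.2 twist [0.38 0.   0.01]
[-0.1594 -0.3711  0.173   2.1557 -0.0372  0.8297  0.0118]
scene [64. 90.] 148 xy free [-0.3279  0.6925 17.7994] fixed r [-0.1137  0.5821]
scene [ 94. 136.] 311 xy free [-0.7882  0.8429 20.9913] fixed r [-2.9344  1.8802]
top few 0
top few 11
translation [-11.23   0.35  -1.03] | 11.3 twist [29.15 -9.1  13.24]
translation [-30.42   4.68   2.89] | 30.9 twist [ 27.84 -13.18  28.85]
```

Request:
{"method": "send_rows", "body": {"gripper": [1,1,1,1,1,1,1,1,1,1], "translation": [[-2,0.3,-0.5],[-4.2,0.6,-1.2],[-6.6,1,-1.6],[-9.5,1.5,-1.5],[-12.5,2,-1.2],[-15.5,2.4,-0.8],[-18.5,2.9,-0.3],[-21.5,3.3,0.2],[-24.5,3.7,0.8],[-27.5,4.2,1.5]], "twist": [[4,-1.3,1.8],[8,-2.6,3.8],[12,-4,6],[16,-5.2,8.5],[19,-6.5,11.5],[22,-8,14.5],[24,-9.5,18],[26,-11,22],[27,-12,25],[27.8,-13.2,28.9]]}}

```text
time: 9.92
ee_pos: [0.5469, -0.3129, 0.258]
ee_rot: [-0.0, 0.871, 0.492, -0.003]
contact_force: [0.5, 0.1, -5.4]
gripper_width: 0.315
gripper_force: 30.0
```

Request:
{"method": "send_rows", "body": {"gripper": [1,1,1], "translation": [[0,0,0],[0,0,0],[0,0,0]], "twist": [[0,0,0],[0,0,0],[0,0,0]]}}

```text
time: 10.17
ee_pos: [0.546, -0.3112, 0.258]
ee_rot: [-0.001, 0.87, 0.493, -0.002]
contact_force: [0.9, 0.5, -6.9]
gripper_width: 0.314
gripper_force: 30.0
```

```bash
cat > up.py <<'E'
from mv import *
from bench import grab_frame
from scipy.optimize import least_squares
np.set_printoptions(precision=4,suppress=True)
s=readout.read_state(); e=s["ee_pos"]; print(s["time"],e,s["contact_force"],s["q"])
f=grab_frame("scene"); np.savez("scene5.npz",**f); P=cloud(f).reshape(-1,3)
d=np.linalg.norm(P[:,:2]-e[:2],axis=1)
q=(P[(d<.04)&(P[:,2]>e[2]-.125)&(P[:,2]<e[2]-.02)]-e)*1000
print("zmin",np.sort(q[:,2])[:6])
for lo,hi in((-96,-82),(-82,-70),(-66,-45),(-45,-25)):
    b=q[(q[:,2]>lo)&(q[:,2]<hi)]
    if len(b)<8: print("few");continue
    r=least_squares(lambda p:np.hypot(*(b[:,:2]-p[:2]).T)-(18 if hi<-69 else 19),[0,0],loss="soft_l1"); print(lo,hi,len(b),r.x)
delta([.557,-.34,.13],down(-31),s)
E
python3 up.py
```

```text
10.1667 [ 0.546  -0.3112  0.258 ] [ 0.8821  0.5045 -6.8708] [ 0.0748  0.2962  0.4693  1.5013 -0.1312  1.38    0.0113]
zmin [-97.574  -97.448  -97.1469 -97.0262 -96.6199 -96.5847]
-96 -82 53 [-2.1064 -1.471 ]
-82 -70 22 [-1.6953 -1.5349]
-66 -45 87 [1.0157 0.0149]
-45 -25 77 [1.2443 0.2465]
translation [-1.86  2.47 12.8 ] | 13.2 twist [-0.21  0.21  0.03]
```

Request:
{"method": "send_rows", "body": {"gripper": [1,1,1,1,1,1,1,1], "translation": [[-0.9,1.2,1.5],[-1.9,2.5,4],[-1.9,2.5,6.5],[-1.9,2.5,9],[-1.9,2.5,11],[-1.9,2.5,12.8],[-1.9,2.5,12.8],[-1.9,2.5,12.8]], "twist": [[0,0,0],[-0.2,0.2,0],[-0.2,0.2,0],[-0.2,0.2,0],[-0.2,0.2,0],[-0.2,0.2,0],[-0.2,0.2,0],[-0.2,0.2,0]]}}

```text
time: 10.88
ee_pos: [0.5564, -0.3392, 0.1306]
ee_rot: [-0.001, 0.87, 0.493, -0.0]
contact_force: [0.4, 0.3, -6.5]
gripper_width: 0.315
gripper_force: 30.0
```

Request:
{"method": "send_rows", "body": {"gripper": [1,1,1,1,1,1], "translation": [[0,0,0.6],[0,0,1.2],[0,0,1.7],[0,0,2.1],[0,0,2.1],[0,0,2.1]], "twist": [[0,0,0],[0,0,0],[0,0,0],[0,0,0],[0,0,0],[0,0,0]]}}

```text
time: 11.38
ee_pos: [0.556, -0.3404, 0.1092]
ee_rot: [-0.001, 0.87, 0.492, -0.0]
contact_force: [0.3, 0.2, -7.2]
gripper_width: 0.315
gripper_force: 30.0
```

Request:
{"method": "send_rows", "body": {"gripper": [1,1,1,1,1], "translation": [[0,0,0.2],[0,0,0.4],[0,0,0.5],[0,0,0.5],[0,0,0.5]], "twist": [[0,0,0],[0,0,0],[0,0,0],[0,0,0],[0,0,0]]}}

```text
time: 11.8
ee_pos: [0.5562, -0.3406, 0.1047]
ee_rot: [-0.0, 0.87, 0.492, 0.0]
contact_force: [0.6, -0.2, -3.5]
gripper_width: 0.316
gripper_force: 30.0
```

Request:
{"method": "send_rows", "body": {"gripper": [1,1,1,3.2,3.6,4.2,5,6,7,8], "translation": [[0,0,0.1],[0,0,0.1],[0,0,0.1],[0,0,0.1],[0,0,0.1],[0,0,0.1],[0,0,0.1],[0,0,0.1],[0,0,0.1],[0,0,0.1]], "twist": [[0,0,0],[0,0,0],[0,0,0],[0,0,0],[0,0,0],[0,0,0],[0,0,0],[0,0,0],[0,0,0],[0,0,0]]}}

```text
time: 12.63
ee_pos: [0.5561, -0.3404, 0.1033]
ee_rot: [-0.001, 0.87, 0.492, -0.0]
contact_force: [-0.6, -0.8, -0.1]
gripper_width: 0.699
gripper_force: 0.0
```

Request:
{"method": "send_rows", "body": {"gripper": [8.7,8.7,8.7,8.7,8.7,8.7,8.7], "translation": [[0,0,0],[0,0,0],[0,0,-1],[0,0,-3],[0,0,-6],[0,0,-9],[0,0,-12]], "twist": [[0,0,0],[0,0,0],[0,0,0],[0,0,0],[0,0,0],[0,0,0],[0,0,0]]}}

```text
time: 13.22
ee_pos: [0.5559, -0.3406, 0.2255]
ee_rot: [-0.0, 0.87, 0.492, -0.0]
contact_force: [0.6, -0.1, -0.2]
gripper_width: 0.999
gripper_force: 0.0
```

```bash
python3 - <<'E'
from mv import *
from bench import grab_frame
np.set_printoptions(precision=4,suppress=True)
s=readout.read_state(); print(s["time"],s["ee_pos"],s["contact_force"],s["gripper_width"])
f=grab_frame("scene"); np.savez("scene6.npz",**f); C=cloud(f); P=C.reshape(-1,3)
c=f["color"][:,:,::-1]; cv2.imwrite("pics/s6.png",cv2.resize(c[150:340,60:313],(800,600),interpolation=cv2.INTER_CUBIC))
d=np.hypot(P[:,0]-.556,P[:,1]+.34)
for lo,hi in((.01,.035),(.04,.08),(.1,.128),(.128,.14)):
    q=P[(d<.04)&(P[:,2]>lo)&(P[:,2]<hi)]; print(lo,len(q),q.mean(0) if len(q) else "")
# roller / switch
for n in("scene","top"):
    g=f if n=="scene" else np.load("top0.npz"); P=cloud(g).reshape(-1,3); col=g["color"].reshape(-1,3).astype(int)
    q=P[(np.abs(P[:,0]-.575)<.03)&(np.abs(P[:,1]+.175)<.025)&(P[:,2]>.085)&(P[:,2]<.125)&(col.max(1)<70)]
    print(n,"roller",len(q),q.mean(0),q.min(0),q.max(0)); t=q[q[:,2]>.108]; print(t.mean(0))
    q=P[(np.abs(P[:,0]-.67)<.05)&(np.abs(P[:,1]+.185)<.045)&(P[:,2]>.102)&(P[:,2]<.125)&(col.max(1)<90)]
    print(n,"box",len(q),q.mean(0),cv2.minAreaRect((q[:,:2]*1000).astype(np.float32)))
    q=P[(P[:,0]>.595)&(P[:,0]<.64)&(np.abs(P[:,1]+.18)<.02)&(P[:,2]>.085)&(P[:,2]<.115)]; print("arm",q.mean(0),np.polyfit(q[:,0],q[:,1],1))
E
```

```text
13.2167 [ 0.5559 -0.3406  0.2255] [ 0.6124 -0.0896 -0.1645] 0.999120815653129
0.01 33 [ 0.5694 -0.3407  0.0193]
0.04 110 [ 0.5714 -0.3403  0.0582]
0.1 71 [ 0.5658 -0.3411  0.1143]
0.128 110 [ 0.5575 -0.3416  0.1333]
scene roller 73 [ 0.5698 -0.175   0.1095] [ 0.5568 -0.1854  0.099 ] [ 0.5794 -0.1647  0.1146]
[ 0.5676 -0.174   0.1111]
scene box 302 [ 0.6693 -0.1884  0.1084] ((668.2904052734375, -188.14501953125), (37.99782180786133, 41.89806365966797), 82.59677124023438)
arm [ 0.6179 -0.1814  0.1031] [-0.136  -0.0974]
top roller 40 [ 0.5658 -0.1696  0.1101] [ 0.5548 -0.1802  0.0923] [ 0.5798 -0.1605  0.1196]
[ 0.5668 -0.1704  0.1123]
top box 125 [ 0.6688 -0.185   0.1086] ((668.5283813476562, -185.2143096923828), (37.4902229309082, 44.098636627197266), 82.36968994140625)
arm [ 0.6174 -0.1785  0.1041] [-0.1222 -0.103 ]
```

View pics/s6.png

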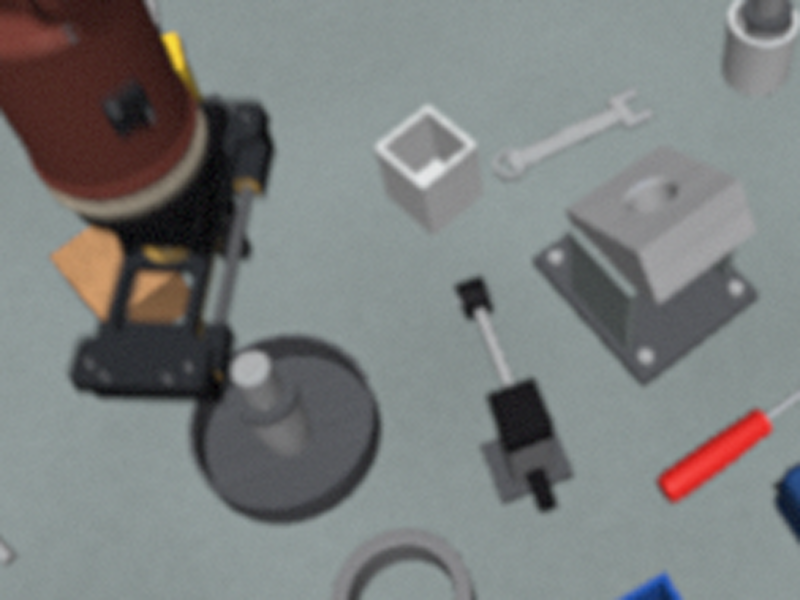

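The crop shows the pin upright in the pan at (270,410), and the black switch with its roller at (473,297) and box at (520,415). Next is the switch push with closed fingers.

```bash
python3 -c "
from mv import *
delta([.573,-.1735,.16],down(-9))"
```

```text
translation [15.21 -7.46  7.2 ] | 18.4 twist [ 4.400e-01  1.000e-02 -2.203e+01]
```

Request:
{"method": "send_rows", "body": {"gripper": [0,0,0,0,0,0,0,0,0,0], "translation": [[2.5,-1.2,0],[5,-2.5,0],[7.5,-3.7,0],[10,-5,0.5],[12.5,-6.2,2],[15.2,-7.5,4],[15.2,-7.5,6],[15.2,-7.5,6],[15.2,-7.5,6],[15.2,-7.5,6]], "twist": [[0,0,-4],[0,0,-8],[0,0,-12],[0,0,-16],[0,0,-20],[0.4,0,-22],[0.4,0,-22],[0.4,0,-22],[0.4,0,-22],[0.4,0,-22]]}}

```text
time: 14.1
ee_pos: [0.5704, -0.1733, 0.165]
ee_rot: [-0.003, 0.761, 0.649, -0.002]
contact_force: [-0.8, -0.3, 0.3]
gripper_width: 0.326
gripper_force: 0.0
```

```bash
python3 -c "
from mv import *
s=readout.read_state(); print(s['ee_pos'],s['gripper_width'],s['contact_force'])
delta([.573,-.1735,.130],down(-9));delta([.573,-.1735,.079],down(-9))"
```

```text
[ 0.57038414 -0.17330674  0.16498647] 0.3262386017630412 [-0.77449636 -0.25797999  0.30209574]
translation [0.02 0.28 3.5 ] | 3.5 twist [-0.36 -0.07 -0.13]
translation [0.01 0.32 8.6 ] | 8.6 twist [-0.36 -0.07 -0.13]
```

Request:
{"method": "send_rows", "body": {"gripper": [0,0,0,0,0,0,0,0], "translation": [[0,0.3,0],[0,0.3,0],[0,0.3,0],[0,0.3,0.7],[0,0.3,1.5],[0,0.3,2.5],[0,0.3,3.3],[0,0.3,3.3]], "twist": [[0,0,0],[0,0,0],[0,0,0],[0,0,0],[0,0,0],[0,0,0],[0,0,0],[0,0,0]]}}

```text
time: 14.77
ee_pos: [0.5714, -0.1715, 0.1277]
ee_rot: [-0.005, 0.76, 0.649, -0.003]
contact_force: [-0.3, 0.2, 0.1]
gripper_width: 0.006
gripper_force: 0.0
```

Request:
{"method": "send_rows", "body": {"gripper": [0,0,0,0,0,0,0,0,0], "translation": [[0,0,0.6],[0,0,1.2],[0,0,1.8],[0,0,2.5],[0,0,3.2],[0,0,4],[0,0,4.7],[0,0,5.1],[0,0,5.1]], "twist": [[0,0,0],[0,0,0],[0,0,0],[0,0,0],[0,0,0],[0,0,0],[0,0,0],[0,0,0],[0,0,0]]}}

```text
time: 15.52
ee_pos: [0.5753, -0.1722, 0.0801]
ee_rot: [-0.001, 0.76, 0.65, -0.0]
contact_force: [3.9, -1.4, 7.9]
gripper_width: 0.007
gripper_force: 3.9
```

```bash
python3 -c "
from mv import *
from bench import grab_frame
s=readout.read_state(); print(s['ee_pos'],s['gripper_width'],s['contact_force'])
f=grab_frame('scene'); cv2.imwrite('pics/s7.png',cv2.resize(f['color'][200:320,160:320,::-1],(800,600),interpolation=cv2.INTER_CUBIC))"
```

```text
[ 0.57527052 -0.17222177  0.0801259 ] 0.007441232143969198 [ 3.86709543 -1.39350809  7.92314741]
```

View pics/s7.png

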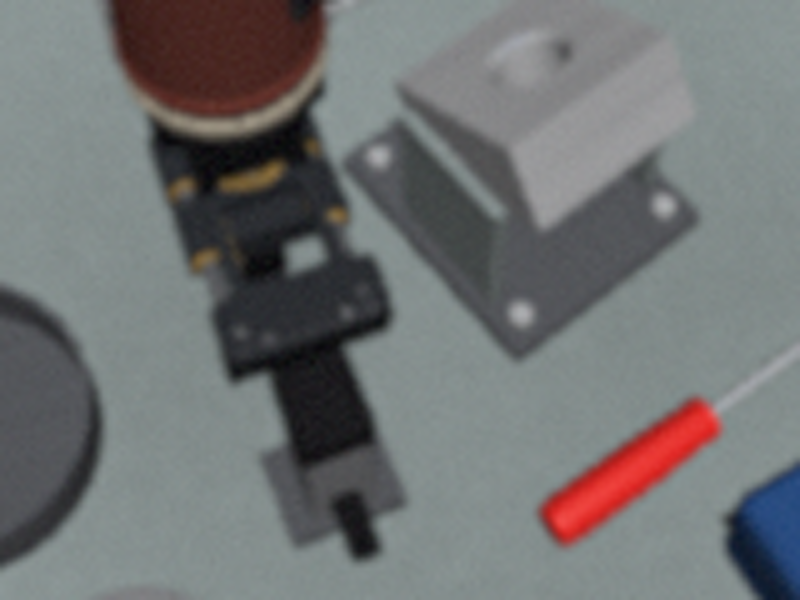

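The gripper hides the roller, but the load and depth fit an arm angle of about 0.58 rad. I'll press slightly further, then lift away.

Request:
{"method": "send_rows", "body": {"gripper": [0,0,0,0,0,0,0,0,0,0], "translation": [[0,0,0.2],[0,0,0.4],[0,0,0.4],[0,0,-0.5],[0,0,-1.5],[0,0,-3],[0,0,-5],[0,0,-8],[0,0,-11],[0,0,-13]], "twist": [[0,0,0],[0,0,0],[0,0,0],[0,0,0],[0,0,0],[0,0,0],[0,0,0],[0,0,0],[0,0,0],[0,0,0]]}}

```text
time: 16.4
ee_pos: [0.5738, -0.1723, 0.2122]
ee_rot: [-0.003, 0.76, 0.649, -0.001]
contact_force: [1.4, -0.2, -0.1]
gripper_width: 0.008
gripper_force: 0.0
```

Request:
{"method": "send_rows", "body": {"gripper": [0,0,0,0,0,0,0,0], "translation": [[0,-2,-1],[0,-5,-2],[0,-8,-2],[0,-11,-2],[0,-13,-2],[0,-13,-2],[0,-13,-2],[0,-13,-2]], "twist": [[0,0,0],[0,0,0],[0,0,0],[0,0,0],[0,0,0],[0,0,0],[0,0,0],[0,0,0]]}}

```text
time: 17.07
ee_pos: [0.4457, -0.1518, 0.2307]
ee_rot: [-0.003, 0.76, 0.65, -0.001]
contact_force: [-0.2, -0.7, -0.2]
gripper_width: 0.006
gripper_force: 0.0
```

```bash
python3 - <<'E'
from mv import *
from bench import grab_frame
np.set_printoptions(precision=4,suppress=True)
s=readout.read_state(); print(s['time'],s['ee_pos'],s['contact_force'])
for n in ("scene","top"):
    f=grab_frame(n); P=cloud(f).reshape(-1,3); col=f["color"].reshape(-1,3).astype(int)
    q=P[(np.abs(P[:,0]-.575)<.03)&(np.abs(P[:,1]+.175)<.025)&(P[:,2]>.03)&(P[:,2]<.125)&(col.max(1)<70)]; print(n,"roller",len(q),q.mean(0) if len(q) else "")
    d=np.hypot(P[:,0]-.556,P[:,1]+.34); q=P[(d<.04)&(P[:,2]>.128)&(P[:,2]<.14)]; print("pin top",len(q),q.mean(0))
    if n=="scene": cv2.imwrite('pics/s8.png',cv2.resize(f['color'][:,:,::-1],(800,600),interpolation=cv2.INTER_CUBIC))
E
```

```text
17.0667 [ 0.4457 -0.1518  0.2307] [-0.2491 -0.6936 -0.1598]
scene roller 79 [ 0.5697 -0.1747  0.1091]
pin top 109 [ 0.5572 -0.3416  0.1332]
top roller 0 
pin top 49 [ 0.5577 -0.3407  0.1341]
```

View pics/s8.png

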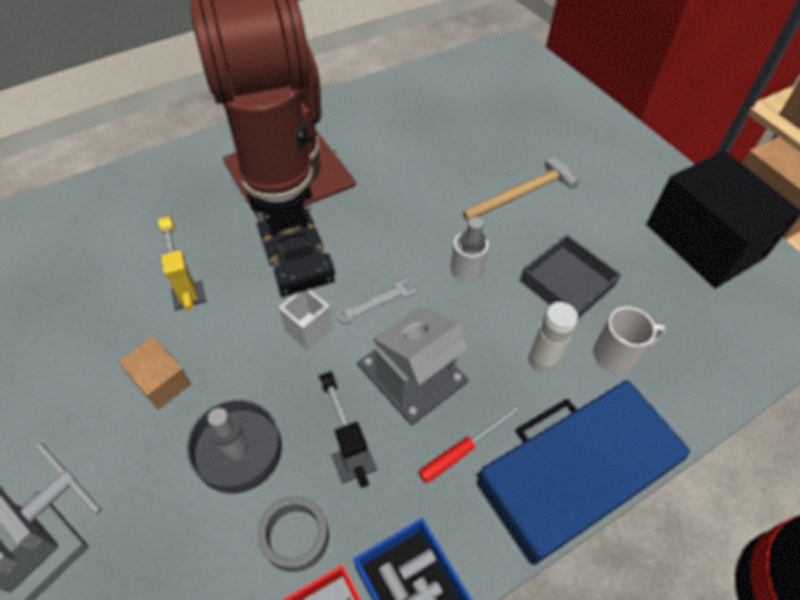

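The picture shows the roller back up at (328,381), the pin upright in the pan at (230,435), the other pin still in the cup at (470,250), and everything else in place. I'll hand the job in.

```bash
python3 -c "
from bench import sign_off
print(sign_off())"
```

```text
the job is handed in; nothing more can be done
None
```

The pin from the square nest stopped hard about 32 mm into the gauge, so it is bad; I stood it upright in the round pan, pressed the limit switch and let it spring back (click inferred from depth and force, not seen), and handed the job in with no verdict returned.

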